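# Close the tipped-over sample canister and put it back in its caddy

### The arm

A 7-joint arm with a two-finger parallel gripper is mounted at the origin on a cart in front of the work surface, level with it; the furniture and walls round the work are solid. World frame = base frame: x ahead of the robot, y to its left, z up, the work surface at z = 0. Lengths are in m, angles in rad, forces in N, time in s.
With the tool pointing down it reaches from about 0.425 to 0.875 m from the base axis. Payload 4.7 kg.
Tool frame: the origin (TCP) lies midway between the tips of the shut fingers; the grasp point (between the pads) lies 19 mm behind it; z points along the fingers, y is the line along which they close (so a half turn about z gives the same grasp; the last joint's range is limited). The gripper opens to 87 mm and grips with 3 to 60 N. Pads are 19 mm wide; open, the fingers measure 117 mm over their backs; the gripper's body (75 mm by 190 mm) begins 51 mm behind the grasp point.
Start: joints at [-1.308, 0.321, -0.07, 1.45, 0.023, 1.371, -0.057], TCP at [0.16, 0.63, 0.223] pointing down, gripper open.
Joint ranges: [-2.86, 2.86], [-0.3, 2.09], [-1.38, 1.24], [0.06, 2.45], [-1.56, 4.7], [0.09, 2.05], [-2.69, 2.69]. Speed limits (rad/s): [2.57, 2.57, 3.14, 3.14, 3.14, 3.14, 3.14].

### API

Orientations are given as a rotation vector (axis times angle).
In Python, from bench import ctrl gives the robot as it stands. The module is installed in compiled form; this text tells all that it offers.
- The arm moves only by the tool carry_out, never from a script. Its argument "steps" is a list of rows, each a list of 7 numbers: the turn, a rotation vector about the world's x, y, z in degrees, then the shift along the world's x, y, z in cm, then the opening, from 0 (shut) to 1 (fully open). A call has 1 to 12 rows; each row is the pose to reach, as a shift and turn from the pose commanded when the call began; what a row does not reach only later rows make up. A row lasts 1/10 s, in which the tool goes at most 50 mm and 8.59 degrees, less where a joint would pass 70% of its speed; a pose out of reach is approached as far as the arm can. A call with a gripper value outside its range is refused whole. The fingers move at their own pace and stop on an object; "squeeze" is the grip in N (left out, the last holds). Time passes only in rows, so rows that repeat a pose let the fingers close. It gives the time, the measured TCP pose, the force, the opening and the grip force at its end, in the units of the state.
- ctrl.get_state(): the state, without advancing time (a new reading comes with each control period).
- ctrl.get_image(name): name is "side" or "top"; returns a dict with "pixels" (480x640x3 uint8, red, green, blue), "camera_matrix" (3x3 intrinsics, pixels), "k1" (the pictures are not rectified: a ray, as slopes to the right and down, at radius r is drawn at 1 + k1 r^2 times it, then the intrinsics apply), "cam_to_world" (4x4, takes a point from camera to world coordinates). Camera axes: x right, y down, z forward; pixel columns grow to the right and rows downward; lengths in m; the calibration is good to about 2 mm. A picture is of the moment at which its call begins. There is no depth.
- ctrl.close_job(): hands the job in; it is judged then, once.
The state is a dict: "time": time; "joint_positions": joint angles; "qd": joint speeds; "joint_torque": joint torques, N m; "position": TCP position; "tool_rot": TCP orientation; "ft_force": force on the tool from outside, world axes, zero at the start; "torque": the same for the moment, N m; "grip_width": opening from 0.0 (shut) to 1.0 (fully open); "grip_force": force on a finger pad.
Only numpy, scipy, OpenCV 4.12 (cv2) and the standard library are available. Lean on these libraries where they do the work, as an engineer would, in place of code of your own. Each camera call takes 0.05 s, during which the arm holds its last target. There are 200 camera calls.

### The job

One sample canister has fallen over on the bench with its push-pull cap drawn out. Stand it upright on the open bench and let go of it, and there press its cap down until it has snapped fully home; then take the canister again from above and set it gently down upright in the free middle bay of the wooden caddy, between its two neighbours. Leave the neighbours and the other things on the bench as they are.

Things in the scene. Friction and masses are not known exactly. Their poses are not given: they have to be found in the camera images.
- canister: the fallen sample canister: square brushed-aluminium body with rounded edges, 46 x 46 mm and 90 mm tall, black plastic cap on top; 120 mm tall in all with the cap home, 134 mm with the cap fully drawn out; about 0.2 kg. Origin: centre of its foot. Its z axis points from the foot to the cap; x and y are normal to its flat sides. At the start it lies on one flat side, z axis level.
- cap (a joint): how far the canister's cap is pressed down towards the foot, m: 0 = fully drawn out (a white neck with dark seal rings shows below it), 0.014 = home. An over-centre snap holds it at either end: about 9 N pushes it off an end, past half way it snaps to the other end by itself. The cap cannot come off.
- cap_top (a point): centre of the flat top of the black cap (cap 42 x 42 mm, 24 mm tall, ribbed sides); 119.5 mm from the foot when home. Its axes are those of the canister.
- caddy: the fixed oak caddy, 78 mm deep (its x) by 228 mm long (its y), with four 12 mm thick wooden partitions across it, 46 mm tall, that make a row of three bays, and two 6 mm steel rods along its front and back whose tops are 37 mm above the bench. Origin: centre of its underside, on the bench. It can stand at the left or at the right of the bench.
- free_bay (a point): centre of the floor of the free middle bay, 16 mm above the bench; the bay is 60 mm wide along y and 62 mm clear between the rods along x. Axes as the caddy's.
- neighbour_a: a canister like the fallen one, cap home (120 mm tall), standing loose in the caddy's bay at +y, 72 mm from the free bay. Origin: centre of its foot, z up.
- neighbour_b: the same in the bay at -y.
- milk_jug: steel milk jug with a handle, 76 x 120 mm, 93 mm tall, standing behind the work. Origin: centre of its foot, z up.
- tea_cup: glass cup with an ear, 93 x 117 mm, 68 mm tall, standing behind the work. Origin: centre of its foot, z up.
- bowl: white cupping bowl, 88 mm across, 57 mm tall, standing on a black coffee scale. Origin: centre of its foot, z up.
- spoon: cupping spoon, 171 mm long, lying on the bench behind the work. Origin: its middle, on the bench.
- brush: wooden grinder brush, 197 mm long, lying on the bench. Origin: its middle, on the bench.
Not all that is in view belongs to the job. What is shaped like the canister but pink or purple is not meant. Leave any purple look-alike of the neighbour_a alone.

How it is judged:
On the way, in this order (a step that is already met when the one before it is completed fails the run):
1. the canister stands upright on the bench by itself, away from the caddy, cap still drawn out (angle between canister's own z axis and vertical below 0.08 rad and height (world z) of canister below 0.006 m and value of joint cap below 0.007 m and contact force between the fingers and canister below 0.2 N), for 0.2 s.
2. its cap has been pressed home while it stands upright on the bench (value of joint cap above 0.0125 m and angle between canister's own z axis and vertical below 0.08 rad and height (world z) of canister below 0.006 m), for 0.2 s.
At the end, for the whole second after the job is handed in: The canister stands upright (within 0.08 rad) and at rest on the floor of the free middle bay (foot within 4 mm of the floor's height and 14 mm of the bay's centre), its cap home (within 1.5 mm), both neighbours upright in their bays (horizontal distance between canister and free_bay below 0.014 m and z of canister in the frame of free_bay below 0.004 m and angle between canister's own z axis and vertical below 0.08 rad and value of joint cap above 0.0125 m and linear speed of canister below 0.02 m/s and angle between each of neighbour_a, neighbour_b's own z axis and vertical below 0.1 rad); the robot touches nothing.
It fails at once if the canister is let fall into the bay (horizontal distance between canister and free_bay below 0.04 m and z of canister in the frame of free_bay below 0.03 m and linear speed of canister above 0.5 m/s and contact force between the fingers and canister below 0.2 N).
It fails at once if a neighbour is lifted out or tipped over (distance of any of neighbour_a, neighbour_b from where it was at the start of the episode above 0.03 m or angle between any of neighbour_a, neighbour_b's own z axis and vertical above 0.4 rad).
It fails at once if another thing on the bench is shifted by more than 3 cm (distance of any of milk_jug, tea_cup, bowl, spoon, brush from where it was at the start of the episode above 0.03 m).
It also fails if it takes over 70 s, if anything falls off the work surface, if the arm or the gripper's body presses on something with over 40 N, if the wrist force passes 120 N, or if a joint passes its speed limit or range.

## Working session

There is one attempt and no reset: what is moved stays moved. The work goes in short steps, Python scripts to look and compute and a tool call to move; the robot and the scene stay as the last step left them, time stands still between calls to the robot, and variables do not carry over. Pictures are saved under pics/ and viewed, at most 10 in all, crops included, and the job is handed in when it is done.

Besides the shell and the picture viewer there is one more tool, called after "Emit:" by a JSON object that holds its "method" and its "body", one argument or row to a line. carry_out: Moves the arm, as the interface text tells. Its arguments: {"type":"object","properties":{"steps":{"type":"array","items":{"type":"array","items":{"type":"number"}}},"squeeze":{"type":"number"}},"required":["steps"]}

```bash
ls; mkdir -p pics
cat > h.py <<'E'
import numpy as np, cv2
from bench import ctrl
def cap(n,f=None):
    d=ctrl.get_image(n); 
    if f: cv2.imwrite('pics/'+f,d['pixels'][:,:,::-1])
    return d
def ray(d,u,v):
    K=np.array(d['camera_matrix']);k=d['k1'];T=np.array(d['cam_to_world'])
    s=np.array([(u-K[0,2])/K[0,0],(v-K[1,2])/K[1,1]]);p=s.copy()
    for _ in range(30): p=s/(1+k*(p@p))
    r=T[:3,:3]@np.array([p[0],p[1],1]);return T[:3,3],r/np.linalg.norm(r)
def plane(d,u,v,z):
    o,r=ray(d,u,v);return o+r*(z-o[2])/r[2]
def tri(d1,p1,d2,p2):
    o1,a=ray(d1,*p1);o2,b=ray(d2,*p2)
    t=np.linalg.lstsq(np.c_[a,-b],o2-o1,rcond=None)[0]
    q1,q2=o1+a*t[0],o2+b*t[1];return (q1+q2)/2,np.linalg.norm(q1-q2)
def proj(d,P):
    K=np.array(d['camera_matrix']);T=np.array(d['cam_to_world'])
    p=T[:3,:3].T@(np.array(P)-T[:3,3]);s=p[:2]/p[2];s=s*(1+d['k1']*(s@s))
    return K[0,0]*s[0]+K[0,2],K[1,1]*s[1]+K[1,2]
def save(d,f): np.save(f,d,allow_pickle=True)
def load(f): return np.load(f,allow_pickle=True).item()
E
python3 - <<'E'
from h import *
np.set_printoptions(precision=4,suppress=True)
for n in('side','top'):
    d=cap(n,n+'0.png');save(d,n+'0.npy');print(n,d['camera_matrix'],d['k1'],d['cam_to_world'])
print(ctrl.get_state())
E
```

```text
pics
side [[487.5357   0.     325.2895]
 [  0.     487.5357 235.8523]
 [  0.       0.       1.    ]] 0.04607101473850404 [[ 0.8371 -0.2008  0.5089 -0.1565]
 [-0.547  -0.3244  0.7717 -1.0242]
 [ 0.0101 -0.9244 -0.3814  0.5701]
 [ 0.      0.      0.      1.    ]]
top [[618.3898   0.     330.3303]
 [  0.     618.3898 230.6014]
 [  0.       0.       1.    ]] -0.06975863020907987 [[ 0.0082 -0.994   0.1093  0.3581]
 [-1.     -0.0081  0.0009  0.0343]
 [-0.     -0.1093 -0.994   1.5824]
 [ 0.      0.      0.      1.    ]]
{'time': 0.1, 'joint_positions': array([-1.3079,  0.3217, -0.0701,  1.4515,  0.0226,  1.3708, -0.0569]), 'qd': array([-0.0014, -0.0021, -0.0018, -0.0028,  0.0004, -0.0002, -0.0001]), 'joint_torque': array([ -0.0006, -49.2571,  -0.4061, -31.34  ,  -0.0642,   0.0396,
         0.0001]), 'position': array([0.16  , 0.6295, 0.2216]), 'tool_rot': array([-0.3897, -3.1172,  0.0026]), 'ft_force': array([ 0.5301,  0.38  , -0.6679]), 'torque': array([ 0.011 , -0.0322,  0.0124]), 'grip_force': 0.0, 'grip_width': 0.9995990663597044}
```

View pics/side0.png

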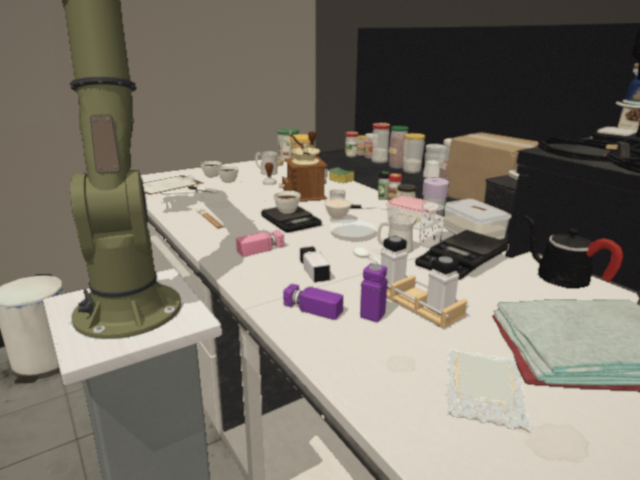

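View pics/top0.png

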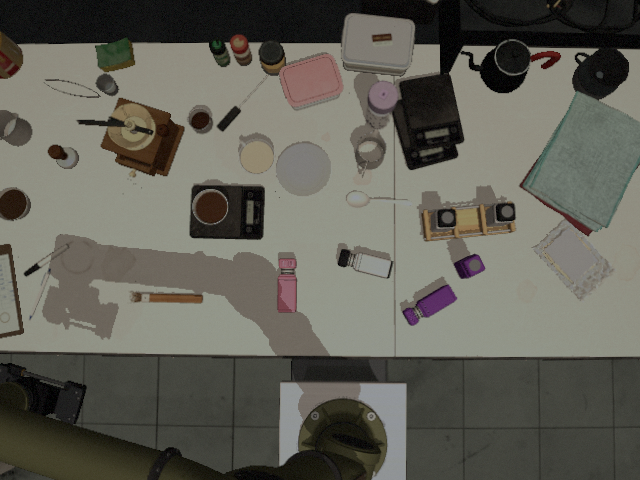

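Top view: the candidates for the fallen canister are pink lying at (287,285), purple lying at (430,303), purple standing at (469,265) and aluminium with a black cap lying at (366,263). Only the last fits: brushed aluminium, black cap, lying down. The caddy is at (468,221), with neighbours at (446,217) and (504,212). In the side view the canister is at (315,264) and the caddy at (428,298). I'll confirm with one crop.

Run:
```python
from h import *
t=load('top0.npy')['pixels'][:,:,::-1];s=load('side0.npy')['pixels'][:,:,::-1]
a=cv2.resize(t[185:285,330:530],(800,400),interpolation=cv2.INTER_CUBIC)
b=cv2.resize(s[230:330,290:390],(400,400),interpolation=cv2.INTER_CUBIC)[:200]
b=cv2.resize(s[240:290,290:340],(200,200),interpolation=cv2.INTER_CUBIC)
c=cv2.resize(s[230:330,380:480],(200,200),interpolation=cv2.INTER_CUBIC)
im=np.zeros((600,800,3),np.uint8);im[:400]=a;im[400:,:200]=b;im[400:,200:400]=c
cv2.imwrite('pics/crop0.png',im)
```

```text
(no output)
```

View pics/crop0.png

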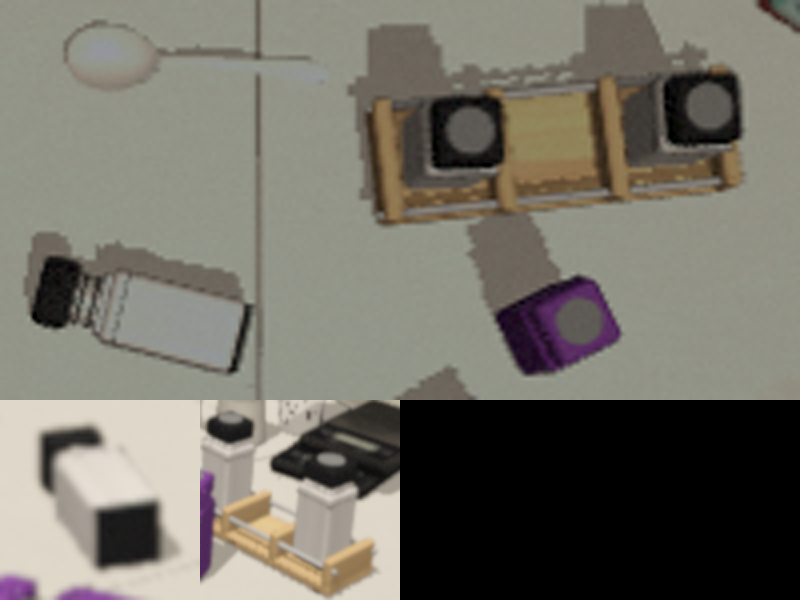

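The crop confirms it: the lying aluminium canister has a black cap at crop (55,292), a white neck with dark rings at (85,298) and a dark foot at (240,338). The middle bay (550,140) is free, and a purple look-alike stands in front of the caddy at (565,325). Next I'll measure.

Run:
```python
from h import *
np.set_printoptions(precision=4,suppress=True)
t=load('top0.npy');s=load('side0.npy')
def comps(m,off,amin=15):
    n,l,st,c=cv2.connectedComponentsWithStats(m.astype(np.uint8),connectivity=4)
    o=[]
    for i in range(1,n):
        if st[i,4]>=amin:
            pts=np.argwhere(l==i)[:,::-1]+off
            o.append((st[i,4],pts.mean(0),pts))
    return o
def crop(d,x0,y0,x1,y1):
    return cv2.cvtColor(np.ascontiguousarray(d['pixels'][y0:y1,x0:x1]),cv2.COLOR_RGB2LAB).astype(int),np.array([x0,y0])
L,o=crop(t,330,240,400,285)
print('bg',L[40,5],'body',L[24,40],L[20,32])
for nm,m in(('bright body',(L[...,2]<L[40,5,2]-4)&(L[...,0]>130)),('dark',L[...,0]<60)):
    for a,c,p in comps(m,o):
        r=cv2.minAreaRect(p.astype(np.float32));print(nm,a,c,r[0],r[1],r[2],cv2.boxPoints(r).tolist())
# side
L,o=crop(s,290,240,340,290)
print('bg',L[45,45],'body',L[20,20])
for a,c,p in comps(L[...,0]<70,o): print('side dark',a,c,p.min(0),p.max(0), cv2.boxPoints(cv2.minAreaRect(p.astype(np.float32))).tolist())
# wood
for nm,d,bx in(('top',t,(410,190,530,250)),('side',s,(380,270,480,330))):
    L,o=crop(d,*bx); m=(L[...,2]>150)
    for a,c,p in comps(m,o,10):
        r=cv2.minAreaRect(p.astype(np.float32));print(nm,'wood',a,c,r[1],cv2.boxPoints(r).round(1).tolist())
# neighbour discs/caps
L,o=crop(t,430,195,525,235)
for a,c,p in comps(L[...,0]<60,o): print('capdark',a,c,cv2.boxPoints(cv2.minAreaRect(p.astype(np.float32))).round(1).tolist())
```

```text
bg [156 124 134] body [158 125 131] [157 126 131]
bright body 56 [384.     265.2143] (382.20001220703125, 265.3999938964844) (12.016654968261719, 8.221921920776367) 18.434947967529297 [[375.20001220703125, 267.3999938964844], [377.79998779296875, 259.6000061035156], [389.20001220703125, 263.3999938964844], [386.60003662109375, 271.1999816894531]]
bright body 43 [379.186  272.4651] (378.558837890625, 272.26470947265625) (15.764815330505371, 2.6678919792175293) 14.03624439239502 [[370.5882568359375, 271.6470642089844], [371.23529052734375, 269.0588073730469], [386.5294189453125, 272.8823547363281], [385.88238525390625, 275.4706115722656]]
dark 156 [343.5    257.4936] (343.58233642578125, 257.6294250488281) (9.43647575378418, 17.46290397644043) 12.528807640075684 [[337.08233642578125, 265.1294250488281], [340.87054443359375, 248.08236694335938], [350.08233642578125, 250.12942504882812], [346.29412841796875, 267.1764831542969]]
dark 21 [389.5238 269.5238] (389.5882568359375, 269.1470947265625) (1.212678074836731, 16.492422103881836) 14.03624439239502 [[387.0000305175781, 277.000030517578
[... 1243 characters left out ...]
000030517578], [513.2000122070312, 222.8000030517578], [514.5999755859375, 229.89999389648438], [512.0999755859375, 230.39999389648438]]
side wood 1298 [424.6502 302.7134] (79.8369369506836, 33.31861877441406) [[383.5, 298.5], [397.70001220703125, 268.29998779296875], [470.0, 302.29998779296875], [455.79998779296875, 332.5]]
capdark 216 [504.1898 211.9861] [[496.0, 203.0], [514.0, 203.0], [514.0, 221.0], [496.0, 221.0]]
capdark 50 [479.72 219.6 ] [[477.29998779296875, 208.10000610351562], [479.20001220703125, 207.8000030517578], [482.1000061035156, 231.0], [480.20001220703125, 231.1999969482422]]
capdark 208 [445.7212 217.8462] [[437.0, 209.0], [455.0, 209.0], [455.0, 226.0], [437.0, 226.0]]
```

Run:
```python
from h import *
np.set_printoptions(precision=4,suppress=True)
t=load('top0.npy');s=load('side0.npy')
print('foot top corners',tri(t,(392,261),s,(328.5,265.5)),tri(t,(388.3,277.5),s,(315,266.5)))
F=plane(t,390,269.2,.046);print('foot edge mid',F)
for z,uv in((.046,(391.8,261)),(.046,(388.2,277.3)),(.044,(337,265.3)),(.044,(341,248)),(.044,(343.6,257.6))): print(uv,plane(t,*uv,z))
c=plane(t,343.6,257.6,.044)
A=plane(t,338.9,256.6,.044);d=(A-F)[:2];print('yaw',np.degrees(np.arctan2(d[1],d[0])),np.linalg.norm(d))
print('caddy partitions z.046');P=[]
for q in ([[479.7,205.2],[485,204.5],[488.9,233.9],[483.6,234.6]],[[422.2,210.5],[427.1,209.6],[431.9,238.5],[427.1,239.3]]):
    Q=np.array([plane(t,*(np.array(x)),.046) for x in q]);P.append(Q.mean(0));print(Q[:,:2],Q.mean(0), np.degrees(np.arctan2(*(Q[0]-Q[3])[:2][::-1])))
print('yaw caddy from partitions',np.degrees(np.arctan2(*(P[1]-P[0])[:2][::-1]))-90)
na=plane(t,446,217.5,.12);nb=plane(t,504.7,212,.12);print('nbs',na,nb,(na+nb)/2,np.linalg.norm(na-nb),np.degrees(np.arctan2(*(na-nb)[:2][::-1]))-90)
for z in (.11,.12,.13):
  for q in (plane(t,446,217.5,z),plane(t,504.7,212,z)): print('proj nb side',z,proj(s,q))
print(proj(s,[*((na+nb)/2)[:2],.016]))
for q in [(469,265)]: print('purple',plane(t,*q,.12))
```

```text
foot top corners (array([ 0.452 , -0.1185,  0.0406]), np.float64(0.0013216813097739377)) (array([ 0.4136, -0.1106,  0.0442]), np.float64(0.005306698519703614))
foot edge mid [ 0.4318 -0.1133  0.046 ]
(391.8, 261) [ 0.4523 -0.1178  0.046 ]
(388.2, 277.3) [ 0.4117 -0.1088  0.046 ]
(337, 265.3) [0.4406 0.0184 0.044 ]
(341, 248) [0.4839 0.0088 0.044 ]
(343.6, 257.6) [0.4599 0.0021 0.044 ]
yaw 76.51435252438348 0.13076725300434036
caddy partitions z.046
[[ 0.5946 -0.3404]
 [ 0.5965 -0.3539]
 [ 0.522  -0.3623]
 [ 0.5201 -0.3488]] [ 0.5583 -0.3513  0.046 ] 6.478988317197646
[[ 0.5798 -0.1947]
 [ 0.5822 -0.207 ]
 [ 0.5093 -0.2184]
 [ 0.5072 -0.2064]] [ 0.5446 -0.2066  0.046 ] 9.14636465070219
yaw caddy from partitions 5.412047122301999
nbs [ 0.5527 -0.2406  0.12  ] [ 0.5673 -0.3825  0.12  ] [ 0.56   -0.3116  0.12  ] 0.1427097533325408 5.863763752605621
proj nb side 0.11 (np.float64(394.84611629327327), np.float64(248.2972770989599))
proj nb side 0.11 (np.float64(444.5332680724043), np.float64(270.0227391885155))
proj nb side 0.12 (np.float64(394.1537794744203), np.float64(244.2167848284133))
proj nb side 0.12 (np.float64(443.536587098431), np.float64(265.4293658543828))
proj nb side 0.13 (np.float64(393.45823450061346), np.float64(240.11473283140324))
proj nb side 0.13 (np.float64(442.5365867910162), np.float64(260.8163100868277))
(np.float64(413.98114230713776), np.float64(295.3904126922222))
purple [ 0.4395 -0.2941  0.12  ]
```

Run:
```python
from h import *
s=load('side0.npy')['pixels'][:,:,::-1];t=load('top0.npy')['pixels'][:,:,::-1]
im=np.zeros((600,800,3),np.uint8)
im[:,:400]=cv2.resize(s[225:330,375:445],(400,600),interpolation=cv2.INTER_CUBIC)
im[:,400:]=cv2.resize(s[225:330,415:485],(400,600),interpolation=cv2.INTER_CUBIC)
cv2.imwrite('pics/crop1.png',im)
```

```text
(no output)
```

View pics/crop1.png

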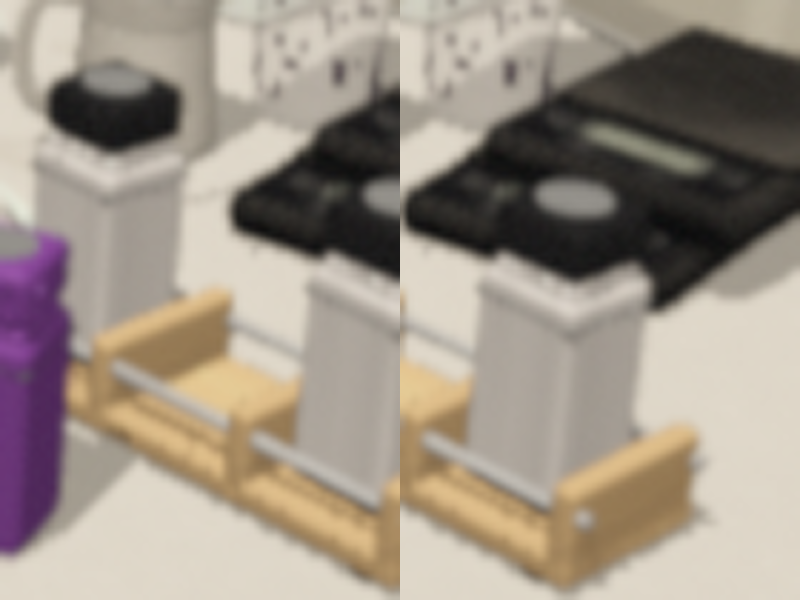

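The neighbours' cap tops sit at about 0.136 m (16 mm floor plus 120 mm), consistent across both views. The caddy yaw is about 5.4° and the bay centre about (0.555, -0.315). The canister foot is at about (0.4315, -0.1145), with its axis at a yaw of about 76.8°. I'll approach along an arc.

Emit:
{"method": "carry_out", "body": {
  "steps": [
    [0,0,-22,17,-13,0,1],
    [0,0,-44,34,-33,0,1],
    [0,0,-44,34,-33,0,1],
    [0,0,-44,34,-33,0,1],
    [0,0,-44,34,-33,0,1],
    [0,0,-44,34,-33,0,1],
    [0,0,-44,34,-33,0,1],
    [0,0,-44,34,-33,0,1],
    [0,0,-44,34,-33,0,1],
    [0,0,-44,34,-33,0,1],
    [0,0,-44,34,-33,0,1],
    [0,0,-44,34,-33,0,1]
  ],
  "squeeze": 15
}}

```text
time: 1.3
position: [0.4998, 0.3, 0.2221]
tool_rot: [-1.53, -2.743, 0.001]
ft_force: [-0.8, 0.9, 0.1]
grip_width: 1.003
grip_force: 0.0
```

Emit:
{"method": "carry_out", "body": {
  "steps": [
    [0,0,-45,-5.6,-36.2,-5,1],
    [0,0,-45,-5.6,-36.2,-5,1],
    [0,0,-45,-5.6,-36.2,-5,1],
    [0,0,-45,-5.6,-36.2,-5,1],
    [0,0,-45,-5.6,-36.2,-5,1],
    [0,0,-45,-5.6,-36.2,-5,1],
    [0,0,-45,-5.6,-36.2,-5,1],
    [0,0,-45,-5.6,-36.2,-5,1],
    [0,0,-45,-5.6,-36.2,-5,1],
    [0,0,-45,-5.6,-36.2,-5,1],
    [0,0,-45,-5.6,-36.2,-5,1]
  ]
}}

```text
time: 2.4
position: [0.4445, -0.0595, 0.1727]
tool_rot: [-2.459, -1.955, -0.001]
ft_force: [-0.3, 0.9, -0.9]
grip_width: 1.0
grip_force: 0.0
```

Emit:
{"method": "carry_out", "body": {
  "steps": [
    [-8,2,0,0,0,-3,1],
    [-16,4,0,0,0,-6,1],
    [-24.3,5.7,0,0,0,-9,1],
    [-24.3,5.7,0,0,0,-9,1],
    [-24.3,5.7,0,0,0,-9,1],
    [-24.3,5.7,0,0,0,-9,1]
  ]
}}

```text
time: 3.0
position: [0.445, -0.0619, 0.0837]
tool_rot: [2.22, 1.756, -0.487]
ft_force: [0.3, 0.0, 0.4]
grip_width: 1.0
grip_force: 0.0
```

Run:
```python
from h import *
from scipy.spatial.transform import Rotation as R
np.set_printoptions(precision=4,suppress=True)
st=ctrl.get_state();M=R.from_rotvec(st['tool_rot']).as_matrix();print(st['joint_positions'],st['position'],M)
cap('top','top1.png')
```

```text
[-0.683   0.1472  0.4764  2.0534  0.3535  1.1696 -0.611 ] [ 0.445  -0.0619  0.0837] [[ 0.2091  0.9733 -0.0944]
 [ 0.883  -0.2294 -0.4095]
 [-0.4202  0.0023 -0.9074]]
```

Emit:
{"method": "carry_out", "body": {
  "steps": [
    [0,0,0,0,0,-3,1],
    [0,0,0,0,0,-5.5,1],
    [0,0,0,0,0,-7,1],
    [0,0,0,0,0,-7,1],
    [0,0,0,0,0,-7,0],
    [0,0,0,0,0,-7,0],
    [0,0,0,0,0,-7,0],
    [0,0,0,0,0,-7,0],
    [0,0,0,0,0,-7,0],
    [0,0,0,0,0,-7,0],
    [0,0,0,0,0,-7,0],
    [0,0,0,0,0,-7,0]
  ],
  "squeeze": 20
}}

```text
time: 4.25
position: [0.4446, -0.0619, 0.0128]
tool_rot: [2.218, 1.757, -0.49]
ft_force: [0.6, 0.2, 1.1]
grip_width: 0.527
grip_force: 20.0
```

Emit:
{"method": "carry_out", "body": {
  "steps": [
    [0,0,0,0,0,3,0],
    [0,0,0,0,0,7,0],
    [0,0,0,2,3,11,0],
    [0,0,0,5.5,7,13,0],
    [0,0,0,5.5,7,13,0],
    [0,0,0,5.5,7,13,0]
  ]
}}

```text
time: 4.85
position: [0.5, 0.0099, 0.1425]
tool_rot: [2.216, 1.76, -0.489]
ft_force: [0.1, -0.2, -1.4]
grip_width: 0.526
grip_force: 20.0
```

Emit:
{"method": "carry_out", "body": {
  "steps": [
    [8,-1.9,0,0,0,0,0],
    [16,-3.8,0,0,0,0,0],
    [24,-5.8,0,0,0,0,0],
    [32,-7.7,0,0,0,0,0],
    [40,-9.6,0,0,0,0,0],
    [48,-11.5,0,0,0,0,0],
    [56,-13.4,0,0,0,0,0],
    [64,-15.4,0,0,0,0,0],
    [72,-17.3,0,0,0,0,0],
    [80,-19.2,0,0,0,0,0],
    [87.5,-21,0,0,0,0,0],
    [87.5,-21,0,0,0,0,0]
  ]
}}

```text
time: 6.05
position: [0.4952, 0.0056, 0.1354]
tool_rot: [-1.74, -1.351, -1.095]
ft_force: [-0.4, -0.1, -2.3]
grip_width: 0.53
grip_force: 20.0
```

Emit:
{"method": "carry_out", "body": {
  "steps": [
    [0,0,0,0,0,0,0],
    [0,0,0,0,0,0,0]
  ]
}}

```text
time: 6.25
position: [0.4992, 0.0085, 0.1439]
tool_rot: [-1.729, -1.37, -1.107]
ft_force: [0.8, -0.1, -1.1]
grip_width: 0.531
grip_force: 20.0
```

Run:
```python
from h import *
from scipy.spatial.transform import Rotation as R
np.set_printoptions(precision=4,suppress=True)
st=ctrl.get_state();M=R.from_rotvec(st['tool_rot']).as_matrix();print(st['joint_positions'],st['position'],M)
for n in('side','top'):
    d=cap(n,n+'2.png');save(d,n+'2.npy')
a=cv2.imread('pics/side2.png')[120:360,220:480];b=cv2.imread('pics/top2.png')[120:360,240:500]
cv2.imwrite('pics/v2.png',cv2.resize(np.hstack([a,b]),(800,369),interpolation=cv2.INTER_CUBIC))
```

```text
[ 0.0226  0.476   0.6606  2.0283 -1.1894  1.6717  1.0102] [0.4992 0.0085 0.1439] [[ 0.0929  0.9725  0.2135]
 [ 0.4133 -0.2328  0.8804]
 [ 0.9059  0.0065 -0.4235]]
```

View pics/v2.png

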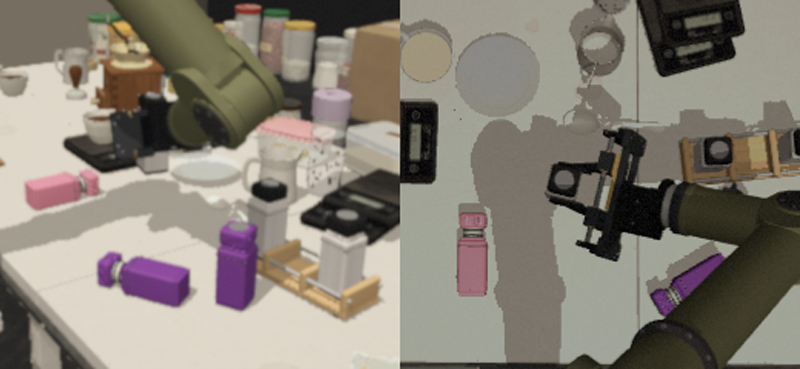

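The canister is held upright, with its cap top at crop (563,182) in the top view. The wrist link passes near the standing purple look-alike, so I'll shift away from it before lowering and check the wrist's height.

Emit:
{"method": "carry_out", "body": {
  "steps": [
    [0,0,0,2,3.5,0,0],
    [0,0,0,4,7.5,0,0],
    [0,0,0,4,7.5,0,0],
    [0,0,0,4,7.5,0,0]
  ]
}}

```text
time: 6.75
position: [0.539, 0.0854, 0.1446]
tool_rot: [-1.724, -1.373, -1.107]
ft_force: [-0.1, -0.9, -2.0]
grip_width: 0.524
grip_force: 20.0
```

Run:
```python
from h import *
np.set_printoptions(precision=4,suppress=True)
t=load('top2.npy');s=load('side2.npy')
print(tri(t,(490,260),s,(373,191)))
for n in('side','top'):
    d=cap(n,n+'3.png');save(d,n+'3.npy')
a=cv2.imread('pics/side3.png')[120:360,220:480];b=cv2.imread('pics/top3.png')[120:360,240:500]
cv2.imwrite('pics/v3.png',cv2.resize(np.hstack([a,b]),(800,369),interpolation=cv2.INTER_CUBIC))
print(ctrl.get_state()['position'])
```

```text
(array([ 0.4382, -0.2998,  0.284 ]), np.float64(0.007525778546765656))
[0.5392 0.0829 0.1438]
```

View pics/v3.png

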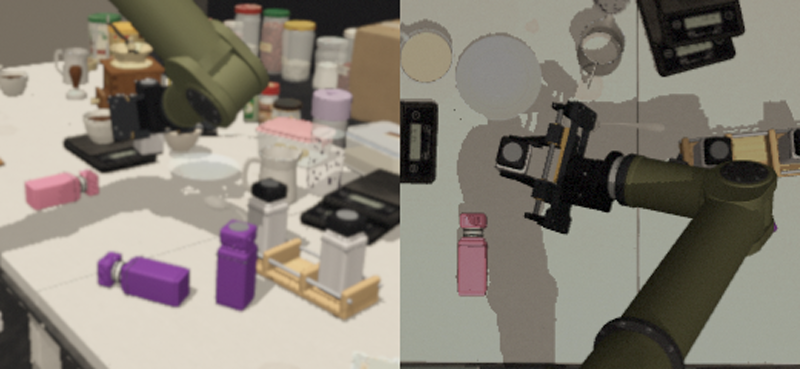

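Emit:
{"method": "carry_out", "body": {
  "steps": [
    [0,0,0,1,4,0,0],
    [0,0,0,1,4,-2,0],
    [0,0,0,1,4,-4,0],
    [0,0,0,1,4,-4,0],
    [0,0,0,1,4,-4,0]
  ]
}}

```text
time: 7.35
position: [0.5493, 0.1219, 0.103]
tool_rot: [-1.731, -1.365, -1.107]
ft_force: [0.4, -0.1, -1.8]
grip_width: 0.526
grip_force: 20.0
```

Run:
```python
from h import *
np.set_printoptions(precision=4,suppress=True)
print('before',tri(load('top3.npy'),(484,232),load('side3.npy'),(366,180)))
for n in('side','top'):
    d=cap(n,n+'4.png');save(d,n+'4.npy')
a=cv2.imread('pics/side4.png')[100:340,220:480];b=cv2.imread('pics/top4.png')[120:360,240:500]
cv2.imwrite('pics/v4.png',cv2.resize(np.hstack([a,b]),(800,369),interpolation=cv2.INTER_CUBIC))
st=ctrl.get_state();print(st['position'],st['joint_positions'],st['ft_force'])
```

```text
before (array([ 0.4749, -0.269 ,  0.2991]), np.float64(0.05813419844474279))
[0.5498 0.122  0.1037] [-0.1303  0.5123  0.5533  2.0647 -1.3752  1.4943  0.9815] [-0.191  -0.3113 -1.6573]
```

View pics/v4.png

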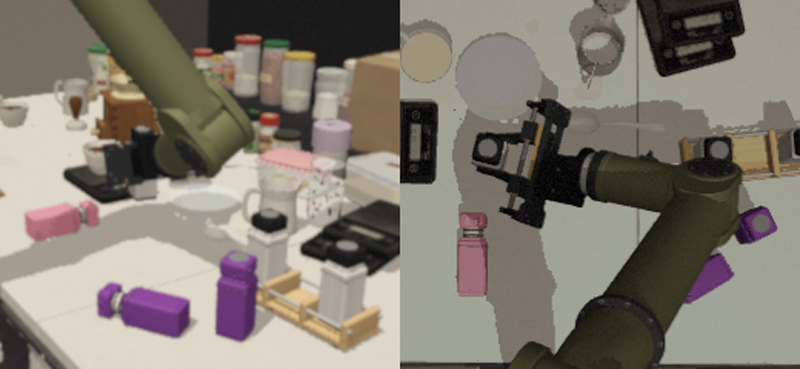

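Emit:
{"method": "carry_out", "body": {
  "steps": [
    [0,0,-7,0,0,0,0],
    [0,0,-14,0,0,0,0],
    [0,0,-20,0,0,0,0],
    [0,0,-20,0,0,-2,0],
    [0,0,-20,0,0,-4,0],
    [0,0,-20,0,0,-4,0],
    [0,0,-20,0,0,-4,0]
  ]
}}

```text
time: 8.15
position: [0.5495, 0.1211, 0.0634]
tool_rot: [-2.02, -1.082, -1.293]
ft_force: [0.0, -0.4, -1.9]
grip_width: 0.525
grip_force: 20.0
```

Run:
```python
from h import *
np.set_printoptions(precision=4,suppress=True)
for n in('side','top'):
    d=cap(n,n+'5.png');save(d,n+'5.npy')
a=cv2.imread('pics/side5.png')[100:340,220:480];b=cv2.imread('pics/top5.png')[120:360,240:500]
cv2.imwrite('pics/v5.png',cv2.resize(np.hstack([a,b]),(800,369),interpolation=cv2.INTER_CUBIC))
st=ctrl.get_state();print(st['position'],st['joint_positions'],st['ft_force'])
```

```text
[0.5501 0.121  0.0635] [ 0.5365  0.3954 -0.205   2.3067 -1.5542  1.0052  1.0798] [ 0.6212  0.0264 -2.2959]
```

View pics/v5.png

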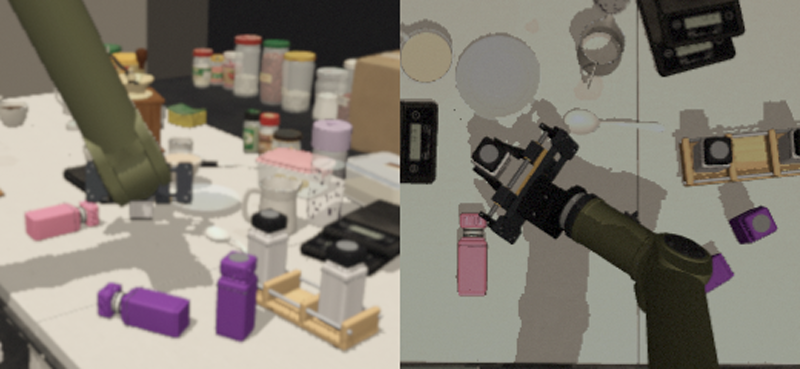

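Emit:
{"method": "carry_out", "body": {
  "steps": [
    [0,0,0,2.5,-1,0,0],
    [0,0,0,2.5,-1,0,0],
    [0,0,0,2.5,-1,-0.4,0],
    [0,0,0,2.5,-1,-0.6,0],
    [0,0,0,2.5,-1,-0.7,0],
    [0,0,0,2.5,-1,-0.8,0],
    [0,0,0,2.5,-1,-0.8,0]
  ]
}}

```text
time: 8.95
position: [0.5743, 0.1137, 0.0567]
tool_rot: [-2.014, -1.087, -1.293]
ft_force: [-3.4, -3.3, 8.4]
grip_width: 0.528
grip_force: 20.0
```

Emit:
{"method": "carry_out", "body": {
  "steps": [
    [0,0,0,0,0,0,0.56],
    [0,0,0,0,0,0,0.6],
    [0,0,0,0,0,0,0.66],
    [0,0,0,0,0,0,0.74],
    [0,0,0,0,0,0,0.74],
    [0,0,0,0,0,0,0.74],
    [0,0,0,0,0,0,0.74],
    [0,0,0,0,0,0,0.74]
  ],
  "squeeze": 5
}}

```text
time: 9.75
position: [0.5741, 0.113, 0.0546]
tool_rot: [-2.019, -1.088, -1.29]
ft_force: [-1.5, -0.3, -0.1]
grip_width: 0.734
grip_force: 0.0
```

Run:
```python
from h import *
np.set_printoptions(precision=4,suppress=True)
for n in('side','top'):
    d=cap(n,n+'6.png');save(d,n+'6.npy')
a=cv2.imread('pics/side6.png')[140:300,240:400];b=cv2.imread('pics/top6.png')[170:330,250:410]
cv2.imwrite('pics/v6.png',cv2.resize(np.hstack([a,b]),(800,400),interpolation=cv2.INTER_CUBIC))
st=ctrl.get_state();print(st['position'],st['joint_positions'],st['ft_force'],st['grip_width'],st['grip_force'])
```

```text
[0.5741 0.113  0.0546] [ 0.5476  0.4518 -0.22    2.2449 -1.5357  0.9922  1.0687] [-0.1354 -0.5208  0.4913] 0.7417857974034439 0.0
```

View pics/v6.png

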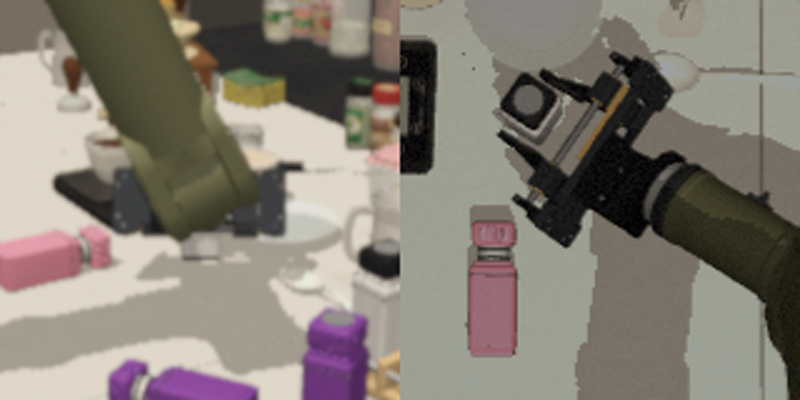

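The canister stands upright on its own, with its cap disc at top-view pixel (302,209), and the fingers are open on both sides. I'll back off, go up and untilt.

Emit:
{"method": "carry_out", "body": {
  "steps": [
    [0,0,0,-1,-1.5,1,0.74],
    [0,0,0,-2,-3,2.5,0.74],
    [0,0,0,-3,-4.5,5,0.74],
    [0,0,0,-3,-4.5,10,0.74],
    [0,0,0,-3,-4.5,15,0.74],
    [0,0,0,-3,-4.5,17,0.74],
    [0,0,0,-3,-4.5,17,0.74],
    [0,0,0,-3,-4.5,17,0.74]
  ]
}}

```text
time: 10.65
position: [0.5438, 0.068, 0.2242]
tool_rot: [-2.019, -1.089, -1.29]
ft_force: [0.6, -0.7, 0.1]
grip_width: 0.741
grip_force: 0.0
```

Emit:
{"method": "carry_out", "body": {
  "steps": [
    [-6.5,4.3,0,0,0,0,0.7],
    [-13,8.6,0,0,0,0,0.6],
    [-19.5,13,0,0,0,0,0.5],
    [-26,17.3,0,0,0,0,0.4],
    [-32.5,21.6,0,0,0,0,0.3],
    [-39,26,0,0,0,0,0.2],
    [-45.5,30.3,0,0,0,0,0.1],
    [-52,34.6,0,0,0,0,0],
    [-54,36,0,0,0,0,0],
    [-54,36,0,0,0,0,0],
    [-54,36,0,0,0,0,0]
  ]
}}

```text
time: 11.75
position: [0.5432, 0.0678, 0.2224]
tool_rot: [-2.762, -1.488, 0.002]
ft_force: [0.6, 0.1, 0.1]
grip_width: 0.01
grip_force: 0.0
```

Run:
```python
from h import *
from scipy.spatial.transform import Rotation as R
np.set_printoptions(precision=4,suppress=True)
st=ctrl.get_state();M=R.from_rotvec(st['tool_rot']).as_matrix();print(st['joint_positions'],st['position'],M,st['ft_force'])
t=cap('top','top7.png');s=cap('side','side7.png');save(t,'top7.npy');save(s,'side7.npy')
b=cv2.imread('pics/top7.png')[170:300,240:400];a=cv2.imread('pics/side7.png')[140:270,240:400]
cv2.imwrite('pics/v7.png',cv2.resize(np.hstack([a,b]),(800,325),interpolation=cv2.INTER_CUBIC))
```

```text
[ 0.2932  0.1355 -0.5045  1.6911  0.0631  1.3346 -0.8046] [0.5432 0.0678 0.2224] [[ 0.55    0.8352 -0.0033]
 [ 0.8352 -0.55    0.0034]
 [ 0.0011 -0.0046 -1.    ]] [0.6336 0.1079 0.1436]
```

Run:
```python
from h import *
np.set_printoptions(precision=4,suppress=True)
t6=load('top6.npy');t=load('top7.npy');s=load('side7.npy')
print('view6',plane(t6,302,208.8,.134))
print('pred px',proj(t,[.5685,.1045,.134]),proj(s,[.5685,.1045,.134]),proj(t,[.543,.068,.25]),proj(s,[.543,.068,.25]))
def dark(d,box,th=60):
    x0,y0,x1,y1=box;g=cv2.cvtColor(np.ascontiguousarray(d['pixels'][y0:y1,x0:x1]),cv2.COLOR_RGB2GRAY)
    n,l,st,c=cv2.connectedComponentsWithStats((g<th).astype(np.uint8),connectivity=4)
    return [(int(st[i,4]),(st[i,:4]+[x0,y0,0,0]).tolist(),c[i]+[x0,y0]) for i in range(1,n) if st[i,4]>20]
print(dark(t,(280,190,340,240)));
u,v=map(int,proj(s,[.5685,.1045,.134]));print(dark(s,(u-30,v-30,u+30,v+30)))
```

```text
view6 [0.5687 0.1031 0.134 ]
pred px (np.float64(301.40906942395094), np.float64(208.89962982085973)) (np.float64(320.11836295880045), np.float64(198.2056535989346)) (np.float64(315.55169883882314), np.float64(212.9501818781534)) (np.float64(319.702999746502), np.float64(162.3899129059095))
[(572, [280, 190, 31, 50], array([293.8234, 226.2955])), (87, [295, 190, 35, 9], array([309.1264, 192.6092])), (76, [333, 211, 7, 22], array([336.9474, 219.8158]))]
[(101, [314, 199, 13, 10], array([319.8812, 203.7525])), (38, [293, 208, 11, 6], array([298.3947, 210.8421])), (176, [290, 214, 22, 14], array([301.3977, 222.0852]))]
```

View pics/v7.png

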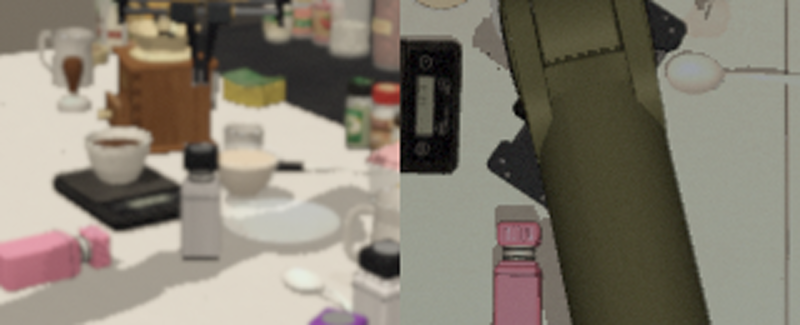

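The side view shows the canister standing with its cap drawn, at crop (200,205). The two position estimates agree to about 1.5 mm: (0.5686, 0.1037). Now I'll press the cap with the fingers shut.

Emit:
{"method": "carry_out", "body": {
  "steps": [
    [0,0,0,2.5,3.6,0,0],
    [0,0,0,2.5,3.6,-3,0],
    [0,0,0,2.5,3.6,-6,0],
    [0,0,0,2.5,3.6,-7.5,0],
    [0,0,0,2.5,3.6,-8,0],
    [0,0,0,2.5,3.6,-8.3,0],
    [0,0,0,2.5,3.6,-8.5,0],
    [0,0,0,2.5,3.6,-8.7,0],
    [0,0,0,2.5,3.6,-8.8,0],
    [0,0,0,2.5,3.6,-8.9,0]
  ]
}}

```text
time: 12.85
position: [0.5694, 0.1041, 0.1361]
tool_rot: [-2.765, -1.489, -0.004]
ft_force: [-0.4, -0.3, 0.9]
grip_width: 0.009
grip_force: 0.0
```

Emit:
{"method": "carry_out", "body": {
  "steps": [
    [0,0,0,0,0,-0.1,0],
    [0,0,0,0,0,-0.2,0],
    [0,0,0,0,0,-0.2,0]
  ]
}}

```text
time: 13.15
position: [0.5693, 0.1041, 0.134]
tool_rot: [-2.765, -1.489, -0.003]
ft_force: [-0.8, 0.6, 3.1]
grip_width: 0.003
grip_force: 1.4
```

Emit:
{"method": "carry_out", "body": {
  "steps": [
    [0,0,0,0,0,-0.1,0],
    [0,0,0,0,0,-0.2,0],
    [0,0,0,0,0,-0.3,0],
    [0,0,0,0,0,-0.4,0],
    [0,0,0,0,0,-0.6,0],
    [0,0,0,0,0,-0.8,0],
    [0,0,0,0,0,-0.9,0],
    [0,0,0,0,0,-0.9,0]
  ]
}}

```text
time: 13.95
position: [0.5687, 0.104, 0.1239]
tool_rot: [-2.764, -1.489, -0.001]
ft_force: [0.7, -0.1, -0.5]
grip_width: 0.01
grip_force: 0.0
```

Emit:
{"method": "carry_out", "body": {
  "steps": [
    [0,0,0,0,0,-0.2,0],
    [0,0,0,0,0,-0.3,0],
    [0,0,0,0,0,-0.4,0],
    [0,0,0,0,0,-0.5,0],
    [0,0,0,0,0,-0.55,0],
    [0,0,0,0,0,-0.55,0]
  ]
}}

```text
time: 14.55
position: [0.5695, 0.104, 0.12]
tool_rot: [-2.765, -1.489, -0.004]
ft_force: [-0.8, -0.4, 5.6]
grip_width: 0.006
grip_force: 2.5
```

Emit:
{"method": "carry_out", "body": {
  "steps": [
    [0,0,0,0,0,-0.1,0],
    [0,0,0,0,0,-0.1,0],
    [0,0,0,0,0,2,0],
    [0,0,0,0,0,5,0.3],
    [0,0,0,0,0,6,0.8],
    [0,0,0,0,0,6,0.8],
    [0,0,0,0,0,6,0.8],
    [0,0,0,0,0,6,0.8],
    [0,0,0,0,0,6,0.8],
    [0,0,0,0,0,6,0.8]
  ]
}}

```text
time: 15.55
position: [0.5686, 0.1039, 0.1782]
tool_rot: [-2.764, -1.488, -0.0]
ft_force: [0.8, 0.3, -0.4]
grip_width: 0.558
grip_force: 0.0
```

Run:
```python
from h import *
np.set_printoptions(precision=4,suppress=True)
s=cap('side','side8.png');st=ctrl.get_state();print(st['position'],st['grip_width'])
p=s['pixels'][195:260,300:340];g=cv2.cvtColor(np.ascontiguousarray(p),cv2.COLOR_RGB2GRAY)
s7=load('side7.npy')['pixels'][195:260,300:340];g7=cv2.cvtColor(np.ascontiguousarray(s7),cv2.COLOR_RGB2GRAY)
print(g7[:,20].tolist());print(g[:,20].tolist())
m=(cv2.cvtColor(np.ascontiguousarray(p),cv2.COLOR_RGB2LAB)[...,2]<133)
for z in(0,.09,.12,.134): print(z,proj(s,[.5685,.104,z]))
```

```text
[0.5688 0.104  0.1784] 0.6036385223905885
[80, 83, 94, 98, 92, 72, 45, 27, 26, 24, 22, 25, 39, 66, 81, 104, 116, 112, 134, 154, 159, 160, 153, 141, 133, 141, 147, 149, 149, 149, 149, 150, 150, 150, 149, 149, 150, 150, 150, 149, 150, 149, 149, 149, 149, 149, 143, 115, 95, 131, 152, 156, 157, 157, 157, 157, 167, 194, 210, 215, 216, 216, 215, 215, 216]
[78, 82, 89, 90, 103, 143, 168, 150, 112, 93, 65, 39, 25, 24, 22, 22, 23, 57, 110, 146, 158, 159, 152, 141, 132, 140, 147, 149, 150, 149, 149, 149, 149, 150, 149, 150, 150, 149, 149, 149, 149, 149, 149, 149, 149, 149, 143, 116, 95, 130, 152, 156, 156, 157, 157, 158, 171, 194, 195, 192, 204, 213, 215, 215, 216]
0 (np.float64(319.93780953067403), np.float64(241.0277420781704))
0.09 (np.float64(320.1200648950927), np.float64(212.64078943048963))
0.12 (np.float64(320.1824263723577), np.float64(202.86792748791981))
0.134 (np.float64(320.21181513323666), np.float64(198.2516164697938))
```

Column profile: the dark cap is 5 px (about 14 mm) lower and the neck is gone, so the cap is home. The body hasn't moved. Next I'll regrasp from above.

Emit:
{"method": "carry_out", "body": {
  "steps": [
    [0,0,0,0,0,0,0.85],
    [0,0,0,0,0,0,0.85],
    [0,0,0,0,0,0,0.85],
    [0,0,0,0,0,-3,0.85],
    [0,0,0,0,0,-6,0.85],
    [0,0,0,0,0,-9,0.85],
    [0,0,0,0,0,-11,0.85],
    [0,0,0,0,0,-11.7,0.85],
    [0,0,0,0,0,-11.7,0.85]
  ]
}}

```text
time: 16.5
position: [0.5685, 0.1039, 0.0613]
tool_rot: [-2.764, -1.488, 0.0]
ft_force: [0.7, -0.4, 0.1]
grip_width: 0.851
grip_force: 0.0
```

Emit:
{"method": "carry_out", "body": {
  "steps": [
    [0,0,0,0,0,0,0],
    [0,0,0,0,0,0,0],
    [0,0,0,0,0,0,0],
    [0,0,0,0,0,0,0],
    [0,0,0,0,0,0,0],
    [0,0,0,0,0,0,0],
    [0,0,0,0,0,0,0],
    [0,0,0,0,0,0,0]
  ],
  "squeeze": 20
}}

```text
time: 17.3
position: [0.5694, 0.1042, 0.0626]
tool_rot: [-2.765, -1.489, -0.003]
ft_force: [-0.7, 0.6, 5.1]
grip_width: 0.524
grip_force: 19.9
```

Emit:
{"method": "carry_out", "body": {
  "steps": [
    [0,0,0,0,0,2,0],
    [0,0,0,0,0,6,0],
    [0,0,0,0,0,11,0],
    [0,0,0,0,0,16,0],
    [0,0,0,0,0,18,0],
    [0,0,0,0,0,18,0]
  ]
}}

```text
time: 17.9
position: [0.5709, 0.1044, 0.2453]
tool_rot: [2.765, 1.489, 0.011]
ft_force: [-0.6, 0.3, -1.8]
grip_width: 0.528
grip_force: 19.9
```

Run:
```python
from h import *
np.set_printoptions(precision=4,suppress=True)
t=cap('top','top9.png');s=cap('side','side9.png');save(t,'top9.npy');save(s,'side9.npy')
t0=load('top0.npy');s0=load('side0.npy')
print(ctrl.get_state()['position'])
def discs(d,box,lo=70,hi=150):
    x0,y0,x1,y1=box;L=cv2.resize(np.ascontiguousarray(d['pixels'][y0:y1,x0:x1]),None,fx=4,fy=4,interpolation=cv2.INTER_CUBIC)
    g=cv2.cvtColor(L,cv2.COLOR_RGB2GRAY)
    dk=cv2.morphologyEx((g<55).astype(np.uint8),cv2.MORPH_CLOSE,np.ones((3,3)))
    cs,h=cv2.findContours(dk,cv2.RETR_CCOMP,cv2.CHAIN_APPROX_NONE);o=[]
    for c,hh in zip(cs,h[0]):
        if hh[3]>=0 and cv2.contourArea(c)>100:
            m=cv2.moments(c);o.append(((m['m10']/m['m00']+.5)/4-.5+x0,(m['m01']/m['m00']+.5)/4-.5+y0,cv2.contourArea(c)/16))
    return o
T=discs(t0,(430,195,525,235));S=discs(s0,(380,225,465,275));print(T,S)
for a in T:
    for b in S: print(np.round(a,1),np.round(b,1),*tri(t0,a[:2],s0,b[:2]))
# side-view partition tops: crop1 corners -> px ; near-top ends of partition 1 (far) and 2
f=lambda x,y,x0:(x0+x/5.714,225+y/5.714)
print('p1 near/far top', plane(s0,*f(100,345,375),.046),plane(s0,*f(220,295,375),.046))
print('p2 near', plane(s0,*f(240,410,375),.046)); print('p3 near/far',plane(s0,*f(165,490,415),.046),plane(s0,*f(290,432,415),.046))
```

```text
[0.5684 0.1036 0.2405]
[(447.1820350643586, 217.13673990235242, 117.34375), (506.8136749197616, 211.14299633195782, 113.59375)] [(432.2822704867529, 258.3961028958718, 16.90625), (445.32428703974995, 259.2646132434808, 106.65625)]
[447.2 217.1 117.3] [432.3 258.4  16.9] [ 0.5885 -0.2772  0.0836] 0.07850288557830104
[447.2 217.1 117.3] [445.3 259.3 106.7] [ 0.5987 -0.2884  0.0818] 0.10720321980635068
[506.8 211.1 113.6] [432.3 258.4  16.9] [ 0.5573 -0.3741  0.1382] 0.02423202570392358
[506.8 211.1 113.6] [445.3 259.3 106.7] [ 0.5679 -0.384   0.1347] 0.0015012709567637462
p1 near/far top [ 0.5115 -0.2901  0.046 ] [ 0.5818 -0.283   0.046 ]
p2 near [ 0.5227 -0.3581  0.046 ]
p3 near/far [ 0.5294 -0.4304  0.046 ] [ 0.5998 -0.4254  0.046 ]
```

Emit:
{"method": "carry_out", "body": {
  "steps": [
    [0,0,5,-0.2,-3,0,0],
    [0,0,10,-0.4,-7.5,0,0],
    [0,0,15,-0.6,-12,0,0],
    [0,0,20,-0.8,-17,0,0],
    [0,0,25,-1,-22,0,0],
    [0,0,30,-1.1,-27,0,0],
    [0,0,34,-1.2,-32,0,0],
    [0,0,37,-1.3,-37,0,0],
    [0,0,39.4,-1.4,-40,0,0],
    [0,0,39.4,-1.4,-41.9,0,0],
    [0,0,39.4,-1.4,-41.9,0,0],
    [0,0,39.4,-1.4,-41.9,0,0]
  ]
}}

```text
time: 19.2
position: [0.5552, -0.3128, 0.2405]
tool_rot: [-2.097, -2.332, -0.003]
ft_force: [0.6, 0.5, -2.1]
grip_width: 0.528
grip_force: 19.9
```

Run:
```python
from h import *
from scipy.spatial.transform import Rotation as R
np.set_printoptions(precision=4,suppress=True)
st=ctrl.get_state();M=R.from_rotvec(st['tool_rot']).as_matrix();print(st['joint_positions'],st['position'],M,st['ft_force'],st['grip_width'])
s=cap('side','side10.png');save(s,'side10.npy')
print(proj(s,[.555,-.3155,.18]),proj(s,[.555,-.3155,.016]))
```

```text
[ 0.7286  0.3078 -0.323   1.4455  0.094   1.4087  0.51  ] [ 0.5552 -0.3128  0.2405] [[-0.1056  0.9944 -0.0029]
 [ 0.9944  0.1056  0.0051]
 [ 0.0054 -0.0023 -1.    ]] [ 0.5512  0.5205 -2.0974] 0.5277741930456291
(np.float64(419.4722005903776), np.float64(230.25546733482327)) (np.float64(413.5346225585676), np.float64(296.68434063233053))
```

Emit:
{"method": "carry_out", "body": {
  "steps": [
    [0,0,0,0,0,-3,0],
    [0,0,0,0,0,-6,0],
    [0,0,0,0,0,-9,0],
    [0,0,0,0,0,-11.5,0],
    [0,0,0,0,0,-12,0],
    [0,0,0,0,0,-12,0],
    [0,0,0,0,0,-12,0]
  ]
}}

```text
time: 19.95
position: [0.5565, -0.3144, 0.1239]
tool_rot: [2.1, 2.336, 0.003]
ft_force: [-0.3, -1.1, -0.7]
grip_width: 0.527
grip_force: 19.9
```

Run:
```python
from h import *
np.set_printoptions(precision=4,suppress=True)
st=ctrl.get_state();p=st['position'];print(p,st['ft_force'])
s=cap('side','side11.png');s0=load('side0.npy')
fz=p[2]-.0615
for dx,dy in((-.023,-.023),(.023,-.023),(-.023,.023)):
    c=np.cos(.1);k=np.sin(.1);print('pred foot corner',proj(s,[p[0]+c*dx-k*dy,p[1]+k*dx+c*dy,fz]))
g=cv2.absdiff(s['pixels'],s0['pixels']).max(2)
ys=range(250,300,3)
for y in ys: 
    r=np.where(g[y,385:470]>25)[0]+385; print(y,r.min() if len(r) else None,r.max() if len(r) else None,len(r),end=' | ')
```

```text
[ 0.5565 -0.3144  0.1239] [-0.3382 -1.0516 -0.7338]
pred foot corner (np.float64(416.21398810916855), np.float64(285.07393176424756))
pred foot corner (np.float64(429.92525006682223), np.float64(279.1532352979389))
pred foot corner (np.float64(400.71586188835784), np.float64(277.4372559673591))
250 404 462 42 | 253 404 469 40 | 256 404 431 27 | 259 404 431 28 | 262 403 431 28 | 265 403 430 27 | 268 403 430 26 | 271 402 429 28 | 274 403 429 27 | 277 402 469 32 | 280 399 469 41 | 283 411 465 27 | 286 414 462 20 | 289 409 427 19 | 292 407 423 17 | 295 411 416 6 | 298 None None 0 |
```

Emit:
{"method": "carry_out", "body": {
  "steps": [
    [0,0,0,0,-0.1,-1,0],
    [0,0,0,0,-0.1,-2,0],
    [0,0,0,0,-0.1,-2.8,0],
    [0,0,0,0,-0.1,-3.4,0],
    [0,0,0,0,-0.1,-3.7,0],
    [0,0,0,0,-0.1,-3.9,0],
    [0,0,0,0,-0.1,-3.9,0],
    [0,0,0,0,-0.1,-3.9,0]
  ]
}}

```text
time: 20.8
position: [0.5553, -0.3161, 0.0834]
tool_rot: [-2.101, -2.334, -0.002]
ft_force: [1.0, -0.6, -1.6]
grip_width: 0.525
grip_force: 19.9
```

Emit:
{"method": "carry_out", "body": {
  "steps": [
    [0,0,0,0,0,-0.1,0],
    [0,0,0,0,0,-0.2,0],
    [0,0,0,0,0,-0.3,0],
    [0,0,0,0,0,-0.4,0],
    [0,0,0,0,0,-0.4,0]
  ]
}}

```text
time: 21.3
position: [0.555, -0.3159, 0.0789]
tool_rot: [-2.1, -2.333, -0.001]
ft_force: [0.4, -0.2, -1.2]
grip_width: 0.528
grip_force: 19.9
```

Still no contact. I'll creep down a little more.

Emit:
{"method": "carry_out", "body": {
  "steps": [
    [0,0,0,0,0,-0.1,0],
    [0,0,0,0,0,-0.2,0],
    [0,0,0,0,0,-0.2,0]
  ]
}}

```text
time: 21.6
position: [0.5551, -0.3162, 0.0787]
tool_rot: [-2.101, -2.333, -0.001]
ft_force: [-4.4, 1.5, 6.7]
grip_width: 0.526
grip_force: 19.9
```

Emit:
{"method": "carry_out", "body": {
  "steps": [
    [0,0,0,0,0,0,0.56],
    [0,0,0,0,0,0,0.6],
    [0,0,0,0,0,0,0.66],
    [0,0,0,0,0,0,0.72],
    [0,0,0,0,0,0,0.72],
    [0,0,0,0,0,0,0.72],
    [0,0,0,0,0,0,0.72]
  ],
  "squeeze": 5
}}

```text
time: 22.3
position: [0.5551, -0.316, 0.077]
tool_rot: [-2.101, -2.333, -0.001]
ft_force: [0.4, -0.7, -0.3]
grip_width: 0.719
grip_force: 0.0
```

Emit:
{"method": "carry_out", "body": {
  "steps": [
    [0,0,0,0,0,1,0.72],
    [0,0,0,0,0,3,0.72],
    [0,0,0,0,0,7,0.72],
    [0,0,0,0,0,12,0.72],
    [0,0,0,0,0,16,0.72],
    [0,0,0,-4,10,16,0.72],
    [0,0,0,-8,20,16,0.72],
    [0,0,0,-8,25,16,0.72],
    [0,0,0,-8,25,16,0.72],
    [0,0,0,-8,25,16,0.72],
    [0,0,0,-8,25,16,0.72]
  ]
}}

```text
time: 23.4
position: [0.4742, -0.0597, 0.2385]
tool_rot: [-2.092, -2.342, -0.003]
ft_force: [0.3, -0.2, -0.7]
grip_width: 0.723
grip_force: 0.0
```

Run:
```python
from h import *
np.set_printoptions(precision=4,suppress=True)
t=cap('top','top12.png');s=cap('side','side12.png');st=ctrl.get_state();print(st['time'],st['position'],st['ft_force'])
for d,b in((t,(430,195,525,235)),(s,(380,225,465,275))):
    x0,y0,x1,y1=b
    g=cv2.cvtColor(cv2.resize(np.ascontiguousarray(d['pixels'][y0:y1,x0:x1]),None,fx=4,fy=4,interpolation=cv2.INTER_CUBIC),cv2.COLOR_RGB2GRAY)
    for th in (55,75):
        cs,h=cv2.findContours((g<th).astype(np.uint8),cv2.RETR_CCOMP,cv2.CHAIN_APPROX_NONE)
        print(th,[[round((m['m10']/m['m00']+.5)/4-.5+x0,1),round((m['m01']/m['m00']+.5)/4-.5+y0,1),round(m['m00']/16)] for c,hh in zip(cs,h[0]) if hh[3]>=0 and (m:=cv2.moments(c))['m00']>400])
for P in([.555,-.316,.1355],[.553,-.241,.1355],[.568,-.384,.1355],[.555,-.3155,.016]): print(P,proj(t,P),proj(s,P))
i=t['pixels'][:,:,::-1];t0=load('top0.npy')['pixels'][:,:,::-1]
```

```text
23.5 [ 0.4751 -0.0636  0.2384] [ 0.4138 -0.4692 -0.4389]
55 [[447.1, 217.1, 120], [478.4, 217.0, 118], [506.8, 211.2, 118]]
75 [[447.2, 217.1, 105], [478.3, 217.0, 102], [506.8, 211.1, 103]]
55 [[445.3, 259.3, 107]]
75 [[445.3, 259.3, 87]]
[0.555, -0.316, 0.1355] (np.float64(478.8511943424896), np.float64(215.97322995008363)) (np.float64(417.93538750941144), np.float64(249.11433730951012))
[0.553, -0.241, 0.1355] (np.float64(447.3893808490175), np.float64(216.53093644945187)) (np.float64(394.7920819930513), np.float64(238.11547356129103))
[0.568, -0.384, 0.1355] (np.float64(507.11572283678413), np.float64(210.80739891844095)) (np.float64(445.03613087280974), np.float64(258.9679849294539))
[0.555, -0.3155, 0.016] (np.float64(467.5635346929463), np.float64(222.16574991621474)) (np.float64(413.5346225585676), np.float64(296.68434063233053))
```

Numeric check: the canister's cap disc is at (478.4,217.0), within about 2.5 mm of where an upright canister in the bay should show. Both neighbours' discs are unchanged from the start, and the floor contact came at the expected height. Handing in.

```bash
python3 -c "
from bench import ctrl
print(ctrl.close_job())"
```

```text
the job is handed in; nothing more can be done
None
```

I stood the canister upright, pressed its cap home and set it down in the free middle bay, then handed the job in; the hand-in gave no verdict, but my last measurements showed it upright in the bay with both neighbours unmoved.

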